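Gather salvaged parts in one corner of the tote and hold it for the technician

TASK

Salvaged relays and capacitors lie scattered in the small tote. Pick the tote up by its handle, tilt it until all four parts have slid together into the bottom corner that stands nearest to the circuit board, and finish while still holding it there in the gripper, tilted, still and well clear of the bench, so that the technician can pick the parts out of that corner. Spill nothing and do not disturb the other things on the bench.

Things in the scene. Friction and masses are not known exactly. Their poses are not given: they have to be found in the camera images.
- tote_handle (a point): Middle of the tote's handle bar, 18 mm wide, 20 mm high, straight and rigid, good to grip. It runs along the tote's y over the middle of the box from end wall to end wall, on an upright 30 mm wide at each end. This point lies 125 mm above the tote's underside, over its centre. Axes are the tote's: x across the bar (at the start roughly away from the robot), y along it (roughly to the left), z up
- tote_corner_left (a point): Inner bottom corner of the tote on its far (+x), left (+y) side: 76 mm along x, 116 mm along y, 121 mm below the middle of the bar, in the tote's axes; 4 mm above its underside. The tote is an open plastic box, outside 160 mm (x) by 240 mm (y), 50 mm high, walls and floor 4 mm, about 0.3 kg, flat on the bench at the start
- tote_corner_right (a point): Inner bottom corner of the tote on its far (+x), right (-y) side: 76 mm along x, -116 mm along y, 121 mm below the middle of the bar. The box is smooth inside: parts start to slide at a tilt of 10 to 15 degrees; to slide along a wall that they lean on they need a tilt of about 30 degrees towards the corner
- relay_a_center (a point): A salvaged relay: small box 19 x 15.5 x 15.4 mm with 3.5 mm of short pins on one end, 11 g, lying loose in the tote; this point is its centre
- relay_b_center (a point): A salvaged relay: small box 19 x 15.5 x 15.4 mm with 3.5 mm of short pins on one end, 11 g, lying loose in the tote; this point is its centre
- cap_a_center (a point): A salvaged capacitor: black cylinder 16 mm in diameter, 26 mm long, 11 g, lying on its side loose in the tote, where it can slide and roll; this point is its centre, x runs along the cylinder
- cap_b_center (a point): A salvaged capacitor: black cylinder 16 mm in diameter, 26 mm long, 11 g, lying on its side loose in the tote, where it can slide and roll; this point is its centre, x runs along the cylinder
- board_center (a point): Centre of the circuit board under repair, 9 mm up: flat board in a cream frame, 120 x 200 mm, 18 mm high (22 mm at its dark display), lying beyond the tote, to the left or right. The tote corner nearest to it is always a far one: far left if the board lies left (y above 0), far right if it lies right. Leave it alone
- multimeter: A bystander: hand-held multimeter without leads, 150 x 76 x 46 mm, lying face up beyond the tote on the other side from the board; origin under its centre. Leave it alone
- screwdriver: A bystander: screwdriver lying on the bench to the left; its origin is in the middle on its underside, x towards its tip. Leave it alone
- spool: A bystander: metal spool, 54 mm in diameter and 34 mm high, standing on the bench to the right; origin under its centre. Leave it alone
There are look-alikes about, which are no part of the job. What is shaped like the part that bears board_center but brown is not meant.

How it is judged:
At the end, for the whole second after the job is handed in: Held by the fingers alone, far bottom corners over 25 mm above the bench, tilted 12 to 50 degrees, tote and parts at rest (under 30 mm/s); all four part centres within 90 mm of the inner bottom corner on the board's side (far left or far right) (((world y of board_center above 0 m and distance between each of relay_a_center, relay_b_center, cap_a_center, cap_b_center and tote_corner_left below 0.09 m) or (world y of board_center below 0 m and distance between each of relay_a_center, relay_b_center, cap_a_center, cap_b_center and tote_corner_right below 0.09 m)) and height (world z) of each of tote_corner_left, tote_corner_right above 0.025 m and angle between tote_handle's own z axis and vertical between 0.2 and 0.9 rad and contact force between tote and the fingers above 2 N and contact force between tote and board below 0.3 N and contact force between tote and multimeter below 0.3 N and contact force between tote and screwdriver below 0.3 N and contact force between tote and spool below 0.3 N and linear speed of each of relay_a, relay_b, cap_a, cap_b, tote below 0.03 m/s); the arm keeps its last pose, push and grip.
It fails at once if a part is spilled out of the tote (distance between any of relay_a_center, relay_b_center, cap_a_center, cap_b_center and tote_handle above 0.225 m).
It fails at once if the board or a bystander is moved more than 20 mm (distance of any of board_center, multimeter, screwdriver, spool from where it was at the start of the episode above 0.02 m).
It also fails if it takes over 38 s, if anything falls off the work surface, if the arm or the gripper's body presses on something with over 40 N, if the wrist force passes 120 N, or if a joint passes its speed limit or range.

ROBOT

A 7-joint arm with a two-finger parallel gripper is mounted at the origin on the work surface. World frame = base frame: x ahead of the robot, y to its left, z up, the work surface at z = 0. Lengths are in m, angles in rad, forces in N, time in s.
With the tool pointing down it reaches from about 0.35 to 0.9 m from the base axis. Payload 19.9 kg.
Tool frame: the origin (TCP) lies at the very end of the fingers, on their centre line; the grasp point (between the pads) lies 19 mm behind it (r.hold_point_z is the z of the grasp point in the tool frame, in m); z points along the fingers, y is the line along which they close (so a half turn about z gives the same grasp; the last joint's range is limited). The gripper opens to 94 mm and grips with 3 to 60 N. Pads are 16 mm wide; open, the fingers measure 119 mm over their backs; the gripper's body (75 mm by 177 mm) begins 78 mm behind the grasp point.
Start: joints at [1.155, 0.417, -0.01, 1.614, 0.005, 1.111, -0.053], TCP at [0.228, -0.582, 0.176] pointing down, gripper open.
Joint ranges: [-2.81, 2.81], [-0.39, 2.02], [-1.27, 1.25], [0.06, 2.57], [-1.19, 4.33], [0.19, 2], [-2.82, 2.82]. Speed limits (rad/s): [1.89, 1.89, 2.39, 2.39, 3.01, 3.01, 3.01].

INTERFACE

Orientations are given as a rotation vector (axis times angle).
In Python, from bench import monitor, eyes, r gives the robot as it stands.
- The arm moves only by the shell command python3 -m crank 'ROWS' [FORCE]. ROWS is JSON, a list of rows, each a list of 3 entries, a list of its own where there are three numbers: the opening in per cent of the stroke, from 0 (shut) to 100 (fully open), then the shift along the tool's x, y, z in cm, then the turn about the tool's z in degrees. In form: [[grip, [dx, dy, dz], twist], ...]. A call has 1 to 10 rows; each row shifts and turns the commanded pose from where the row before left it, along the tool's axes as they then stand; what a row does not reach is not made up. A row lasts 1/8 s, in which the tool goes at most 62.5 mm and 10.7 degrees, less where a joint would pass 70% of its speed; a pose out of reach is approached as far as the arm can. A call is refused whole if a number of a shift passes 6.25 or a number of a turn 10.7, either way. A call with a gripper value outside its range is refused whole. The fingers move at their own pace and stop on an object; FORCE is the grip in N (left out, the last holds). Time passes only in rows, so rows that do not move let the fingers close. It gives the time, the measured TCP pose, the force, the opening and the grip force at its end, in the units of the state.
- monitor.get_obs(): the state, without advancing time (a new reading comes with each control period).
- eyes.snapshot(name): name is "scene" or "top" or "wrist"; returns (picture, depth): 480x640x3 uint8, red, green, blue; 480x640 float32, m along the optical axis (not along the pixel's ray), 0 where there is no reading.
- eyes.camera_model(name): a dict with "fx", "fy", "cx", "cy" (pixels), "R" (3x3) and "t" (3): a world point X has camera coordinates R X + t. Camera axes: x right, y down, z forward; pixel columns grow to the right and rows downward; lengths in m; the calibration is good to about 2 mm. A picture is of the moment at which its call begins: read the wrist's pose just before it. camera_model takes no time and is no camera call; for the wrist camera it gives the pose at the moment of the call.
- r.job_done(): hands the job in; it is judged then, once.
Trained networks look in the newest picture that a camera, given by its name, has taken for a name from the list of things; names that differ only in an ending like _2 or _b are one class to them, and where a whole thing is asked for, a point or a joint stands for the part that bears it (a point fixed in the world has none). Each returns a list of dicts, best first, with "score" (0 to 1); they miss things now and then, are a little off and sometimes report something else, mostly with a low value. They report only what shows in the picture. A call takes as long as a camera call. They do not tell look-alikes from the thing itself.
- eyes.regions_of(camera, label): "mask" (480x640 bool, what is visible of it) and "pixel" ([column, row] in pixels, amid what is visible of it).
- eyes.tip_of(camera, label): "pixel" ([column, row] in pixels: a listed point, or the origin of a listed thing).
The state is a dict: "t": time; "joint_pos": joint angles; "joint_vel": joint speeds; "joint_torque": joint torques, N m; "tool_pos": TCP position; "ee_rot": TCP orientation; "force": force on the tool from outside, world axes, zero at the start; "ft_torque": the same for the moment, N m; "opening": finger opening in m; "grasp_force": force on a finger pad.
Only numpy, scipy, OpenCV 4.12 (cv2) and the standard library are available. Lean on these libraries where they do the work, as an engineer would, in place of code of your own. Each camera call takes 0.05 s, during which the arm holds its last target. There are 200 camera calls.

## Working session

There is one attempt and no reset: what is moved stays moved. The work goes in short steps, Python scripts to look and compute and a shell command to move; the robot and the scene stay as the last step left them, time stands still between calls to the robot, and variables do not carry over. Pictures are saved under pics/ and viewed, at most 10 in all, crops included, and the job is handed in when it is done.

```bash
mkdir -p pics; ls
python3 - <<'E'
from bench import monitor, eyes, r
import cv2, numpy as np
o=monitor.get_obs(); print(o['t'],o['tool_pos'],o['ee_rot'],o['opening'],r.hold_point_z)
ims=[]
for n in ['scene','top']:
    p,d=eyes.snapshot(n); ims.append(p); np.savez('/tmp/'+n,p=p,d=d)
    m=eyes.camera_model(n); print(n,m['fx'],m['cx'],m['cy'],(-m['R'].T@m['t']).round(3),m['R'].round(2).tolist())
    cv2.imwrite(f'pics/{n}0.png',p[:,:,::-1])
    for l in ['tote_handle','tote_corner_left','tote_corner_right','board_center','multimeter','screwdriver','spool','relay_a_center','cap_a_center']:
        print(l,[(np.round(x['pixel']).tolist(),round(x['score'],2)) for x in eyes.tip_of(n,l)][:5])
E
```

```text
pics
0.0 [ 0.22806508 -0.58147463  0.17555625] [-3.08579609e+00 -5.83534741e-01  4.95641182e-04] 0.09387795801783065 -0.0188
scene 592.4407832204654 317.06206801326795 244.86018007588132 [1.444 0.529 1.11 ] [[-0.47, 0.88, -0.0], [0.6, 0.32, -0.73], [-0.64, -0.35, -0.68]]
tote_handle [([348.0, 239.0], 0.76), ([380.0, 288.0], 0.45)]
tote_corner_left [([385.0, 304.0], 0.7), ([381.0, 290.0], 0.44), ([346.0, 241.0], 0.28)]
tote_corner_right [([297.0, 286.0], 0.72)]
board_center [([456.0, 229.0], 0.93), ([373.0, 383.0], 0.89), ([236.0, 361.0], 0.86), ([241.0, 251.0], 0.81)]
multimeter []
screwdriver [([462.0, 302.0], 0.79)]
spool [([196.0, 217.0], 0.88)]
relay_a_center []
cap_a_center []
top 458.5903607628331 321.5632883285633 235.65316451868756 [0.329 0.008 0.982] [[0.11, -0.99, -0.0], [-0.97, -0.11, -0.2], [0.2, 0.02, -0.98]]
tote_handle [([288.0, 251.0], 0.71)]
tote_corner_left [([232.0, 235.0], 0.81)]
tote_corner_right [([340.0, 220.0], 0.56)]
board_center [([426.0, 248.0], 0.9), ([215.0, 131.0], 0.81), ([351.0, 110.0], 0.8), ([172.0, 389.0], 0.63)]
multimeter [([472.0, 154.0], 0.86), ([214.0, 128.0], 0.21)]
screwdriver [([149.0, 272.0], 0.73)]
spool [([522.0, 298.0], 0.59)]
relay_a_center [([306.0, 232.0], 0.46)]
cap_a_center [([322.0, 275.0], 0.63)]
```

View pics/top0.png

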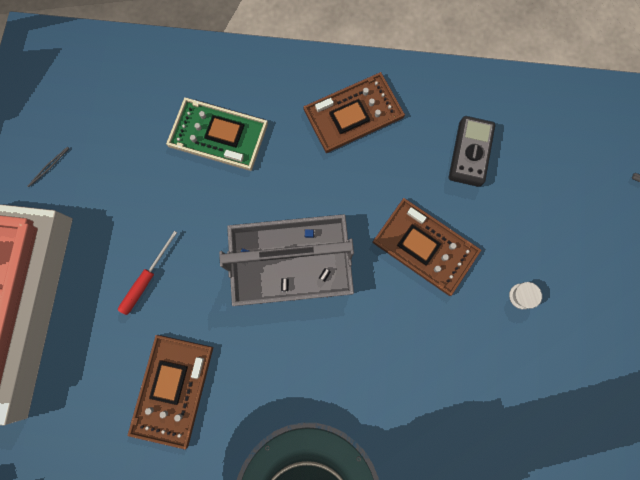

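View pics/scene0.png

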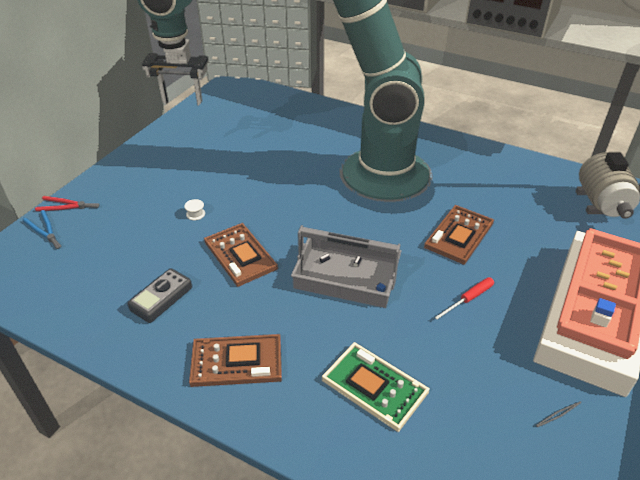

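The green board with a cream frame at top-camera pixel (217,133), scene (375,385), fits `board_center`. The brown ones at top (353,112), (427,247) and (171,390) are look-alikes. The board is on the left, so the target is the far-left corner. Next I'll measure the tote and confirm the board in a crop.

```bash
cat > h.py <<'E'
import numpy as np, cv2
from bench import eyes, monitor, r
def cloud(n,d,m=None):
    c=eyes.camera_model(n) if m is None else m
    v,u=np.mgrid[:480,:640]
    P=np.stack([(u-c['cx'])/c['fx']*d,(v-c['cy'])/c['fy']*d,d],-1)
    X=(P-c['t'])@c['R']; X[d==0]=np.nan; return X
def onz(n,px,z):
    c=eyes.camera_model(n); ray=c['R'].T@np.array([(px[0]-c['cx'])/c['fx'],(px[1]-c['cy'])/c['fy'],1]); o=-c['R'].T@c['t']
    return o+ray*(z-o[2])/ray[2]
def tri(a,pa,b,pb):
    Ps=[]
    for n in (a,b):
        c=eyes.camera_model(n);K=np.array([[c['fx'],0,c['cx']],[0,c['fy'],c['cy']],[0,0,1]]);Ps.append(K@np.c_[c['R'],c['t']])
    x=cv2.triangulatePoints(Ps[0],Ps[1],np.array(pa,float).reshape(2,1),np.array(pb,float).reshape(2,1));return (x[:3]/x[3]).ravel()
E
python3 - <<'E'
from h import *
D={n:np.load(f'/tmp/{n}.npz') for n in ['scene','top']}
X={n:cloud(n,D[n]['d']) for n in D}
print('tri handle',tri('top',(288,251),'scene',(348,239)),'board',tri('top',(216.5,132.5),'scene',(375,385)))
for n in D:
    P=X[n].reshape(-1,3); s=(P[:,0]>.2)&(P[:,0]<.65)&(P[:,1]>-.2)&(P[:,1]<.28)
    h=P[s&(P[:,2]>.12)&(P[:,2]<.15)]; 
    h=h[np.linalg.norm(h-np.median(h,0),axis=1)<.16]
    (c,sz,a)=cv2.minAreaRect(h[:,:2].astype(np.float32)); print(n,'bar',len(h),np.median(h[:,2]),c,sz,a)
    w=P[s&(P[:,2]>.04)&(P[:,2]<.058)]; w=w[np.linalg.norm(w[:,:2]-np.array(c),axis=1)<.17]
    print(n,'rim',len(w),np.median(w[:,2]),cv2.minAreaRect(w[:,:2].astype(np.float32)))
for l in ['relay_a_center','cap_a_center']:
    pass
p=D['top']['p']; crop=np.vstack([cv2.resize(p[90:180,150:270],(720,300*720//480//1))[:300],cv2.resize(p[205:315,210:365],(720,300))])
cv2.imwrite('pics/crop.png',crop[:,:,::-1])
print([ (q,onz('top',q,.012).round(3)) for q in [(310,233),(245,253),(285,285),(325,273)]])
for q in [(217,133),(473,152),(150,272),(525,296),(427,247),(353,112)]: print(q,onz('top',q,.01).round(3))
E
```

```text
tri handle [0.4649021  0.08961215 0.13126433] board [0.73841018 0.29355072 0.01011009]
scene bar 971 0.13388818690422313 (0.46419093012809753, 0.09128420799970627) (0.03349003940820694, 0.25231271982192993) 12.107320785522461
scene rim 698 0.05033504679322681 ((0.46705764532089233, 0.09269091486930847), (0.16984377801418304, 0.25117790699005127), 12.705273628234863)
top bar 1424 0.1332967061819479 (0.4638361930847168, 0.09088809043169022) (0.030097167938947678, 0.25229981541633606) 11.84095573425293
top rim 1517 0.04842022994307535 ((0.4641866087913513, 0.09064187109470367), (0.16874273121356964, 0.24953778088092804), 11.889168739318848)
[((310, 233), array([0.53 , 0.056, 0.012])), ((245, 253), array([0.471, 0.19 , 0.012])), ((285, 285), array([0.412, 0.096, 0.012])), ((325, 273), array([0.447, 0.014, 0.012]))]
(217, 133) [0.737 0.292 0.01 ]
(473, 152) [ 0.755 -0.287  0.01 ]
(150, 272) [0.408 0.385 0.01 ]
(525, 296) [ 0.445 -0.409  0.01 ]
(427, 247) [ 0.527 -0.198  0.01 ]
(353, 112) [ 0.822 -0.009  0.01 ]
```

View pics/crop.png

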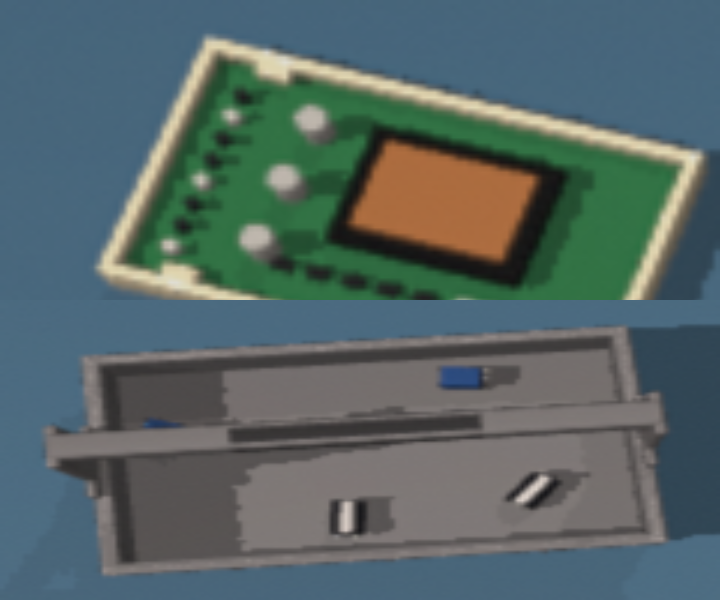

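The enlarged crop confirms the green board in the cream frame as the board. The tote's yaw is about 12°, bar centre (0.464, 0.091) and bar top 0.134, and both views agree with the 0.135 expected.

I can't command a tool tilt, so I'll do it in these steps:
1. Grip the bar 60 mm right of its middle and lift loosely, so the tote swings left-end-down about the pad axis.
2. Lock the grip hard.
3. Jerk the tote along its own x so the parts slide to the far side.

First I go there along an arc.

```bash
python3 -m crank '[[100,[5,0,-0.5],-5.5],[100,[5,0,-0.5],-5.5],[100,[5,-1,-0.5],-5.5],[100,[5,-1,-0.5],-5.5],[100,[5,-1,-0.5],-5.5],[100,[5,-1,-0.5],-5.5],[100,[5,-1,0],-5.5],[100,[5,-1,0],-5.5],[100,[5,-1,0],-5.5],[100,[5,-1,0],-5.5]]'
cat >> h.py <<'E'
from scipy.spatial.transform import Rotation as Ro
def to(p,yaw):  # shift to p in tool axes (cm) and twist to bring tool y to yaw deg
    o=monitor.get_obs(); M=Ro.from_rotvec(o['ee_rot']).as_matrix()
    a=np.degrees(np.arctan2(M[1,1],M[0,1])); print('t',o['t'],'pos',o['tool_pos'].round(4) if hasattr(o['tool_pos'],'round') else o['tool_pos'],'q',np.round(o['joint_pos'],2),'open',o['opening'])
    print('shift cm',(M.T@(np.array(p)-o['tool_pos'])*100).round(2),'twist',round((a-yaw+180)%360-180,2))
E
python3 -c "
from h import *; to([.4765,.032,.2],12)"
```

```text
t: 2.25
tool_pos: [0.5006, -0.1846, 0.2062]
ee_rot: [2.465, 1.947, 0.0]
force: [0.8, -0.6, -0.2]
opening: 0.094
grasp_force: 0.0
t 2.25 pos [ 0.5006 -0.1846  0.2062] q [ 0.63  0.25 -0.4   1.8   0.11  1.12 -0.03] open 0.09398254608274938
shift cm [20.51 -7.36  0.62] twist -25.39
```

```bash
python3 -m crank '[[100,[4.3,-0.7,0.1],-5],[100,[4.3,-0.7,0.1],-5],[100,[4.3,-0.7,0.1],-5],[100,[4.3,-0.7,0.1],-5],[100,[4.3,-0.7,0.1],-5],[70,[0,0,0],0],[70,[0,0,0],0]]'
python3 - <<'E'
from h import *
to([.4765,.032,.106],12)
c=eyes.camera_model('wrist'); p,d=eyes.snapshot('wrist'); cv2.imwrite('pics/w1.png',p[:,:,::-1])
P=cloud('wrist',d,c).reshape(-1,3); h=P[(P[:,2]>.125)&(P[:,2]<.145)&(abs(P[:,1]-.06)<.2)&(abs(P[:,0]-.47)<.1)]
print(len(h),np.median(h[:,2]),h.min(0),h.max(0)); print(cv2.minAreaRect(h[:,:2].astype(np.float32)))
tx=np.array([np.cos(np.radians(12)),np.sin(np.radians(12))]);
s=(h[:,:2]-[.4765,.032])@np.array([tx,[-tx[1],tx[0]]]).T; k=abs(s[:,1])<.02; print('across bar',np.percentile(s[k,0],[2,50,98]))
E
```

```text
t: 3.12
tool_pos: [0.4791, 0.0283, 0.2012]
ee_rot: [1.991, 2.43, -0.0]
force: [0.8, -0.0, 0.2]
opening: 0.0771
grasp_force: 0.0
t 3.125 pos [0.4791 0.0283 0.2012] q [ 0.42  0.17 -0.6   1.92  0.11  1.09 -0.02] open 0.07710699214846102
shift cm [ 0.42 -0.18  9.52] twist -0.64
8126 0.13332069821740838 [ 0.43470611 -0.03614791  0.12502671] [0.50441928 0.19600707 0.13641144]
((0.46666303277015686, 0.08047205209732056), (0.029580820351839066, 0.23241890966892242), 11.793978691101074)
across bar [-0.00822131  0.00066607  0.00934527]
```

View pics/w1.png

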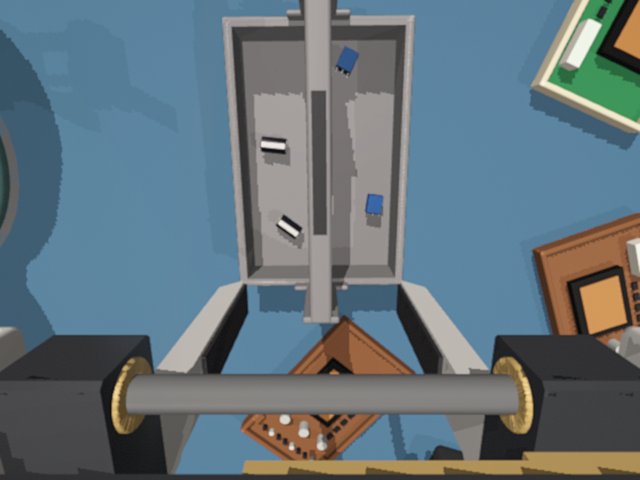

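The wrist view shows the tote and its bar (column 320), with relays at (347,60) and (374,204) in the far half and caps at (273,145) and (289,227) in the near half. The bar is centred under the gripper, so I go down and close lightly.

```bash
python3 -m crank '[[70,[0.4,-0.1,3],-0.6],[70,[0,0,3],0],[70,[0,0,3],0],[70,[0,0,0.6],0],[0,[0,0,0],0],[0,[0,0,0],0],[0,[0,0,0],0],[0,[0,0,0],0]]' 5
python3 -m crank '[[0,[0,0,0],0],[0,[0,0,-0.5],0],[0,[0,0,-0.5],0],[0,[0,0,-0.5],0],[0,[0,0,-0.5],0]]'
python3 - <<'E'
from h import *
to([.4765,.032,.106],12)
p,d=eyes.snapshot('scene'); cv2.imwrite('pics/s2.png',cv2.resize(p[180:360,220:460],(720,540))[:,:,::-1])
P=cloud('scene',d).reshape(-1,3)
k=(abs(P[:,0]-.464)<.16)&(abs(P[:,1]-.08)<.2)
for a,b in[(.1,.17),(.03,.1)]:
  h=P[k&(P[:,2]>a)&(P[:,2]<b)]
  y=(h[:,:2]-[.464,.091])@[-.208,.978]
  for y0 in (-.115,-.09,0,.04,.08,.11):
    q=h[abs(y-y0)<.01]; print(a,y0,len(q), np.percentile(q[:,2],[50,97]).round(4) if len(q)>5 else '')
E
```

```text
t: 4.18
tool_pos: [0.4773, 0.0325, 0.1055]
ee_rot: [1.977, 2.441, 0.0]
force: [-0.2, 0.2, 0.1]
opening: 0.0287
grasp_force: 0.0
t: 4.8
tool_pos: [0.4773, 0.0326, 0.1257]
ee_rot: [1.977, 2.442, 0.0]
force: [-0.2, 0.2, -0.3]
opening: 0.0004
grasp_force: 0.0
t 4.8 pos [0.4773 0.0326 0.1257] q [ 0.38  0.26 -0.59  2.    0.18  0.92 -0.09] open 0.0004212035403978176
shift cm [-0.04 -0.09  1.97] twist 0.02
0.1 -0.115 78 [0.1332 0.1396]
0.1 -0.09 78 [0.1335 0.1401]
0.1 0 80 [0.1339 0.1389]
0.1 0.04 81 [0.1337 0.139 ]
0.1 0.08 84 [0.1341 0.1392]
0.1 0.11 105 [0.1319 0.1388]
0.03 -0.115 223 [0.0465 0.0691]
0.03 -0.09 72 [0.0413 0.0551]
0.03 0 70 [0.0412 0.0542]
0.03 0.04 72 [0.0409 0.0539]
0.03 0.08 75 [0.0401 0.0544]
0.03 0.11 185 [0.0511 0.0907]
```

View pics/s2.png

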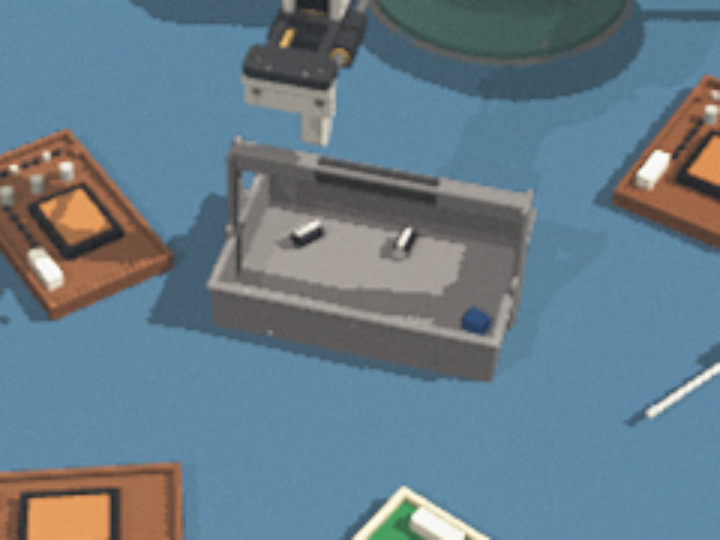

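Run:
```python
from h import *
o=monitor.get_obs(); print(o['t'],o['tool_pos'],o['opening'],o['grasp_force'])
c=eyes.camera_model('scene')
def pr(X): q=c['R']@np.array(X)+c['t']; return (q[0]/q[2]*c['fx']+c['cx']-220)*3,(q[1]/q[2]*c['fy']+c['cy']-180)*3
print('tcp',pr(o['tool_pos']),'bar top there',pr([.4765,.032,.135]))
p,d=eyes.snapshot('wrist'); cv2.imwrite('pics/w2.png',p[:,:,::-1])
```

```text
4.85 [0.47753313 0.0326318  0.12616536] 0.0004350821222598729 0.0
tcp (np.float64(312.9989424208856), np.float64(168.82261105411922)) bar top there (np.float64(312.9657744279558), np.float64(159.8602263454036))
```

View pics/w2.png

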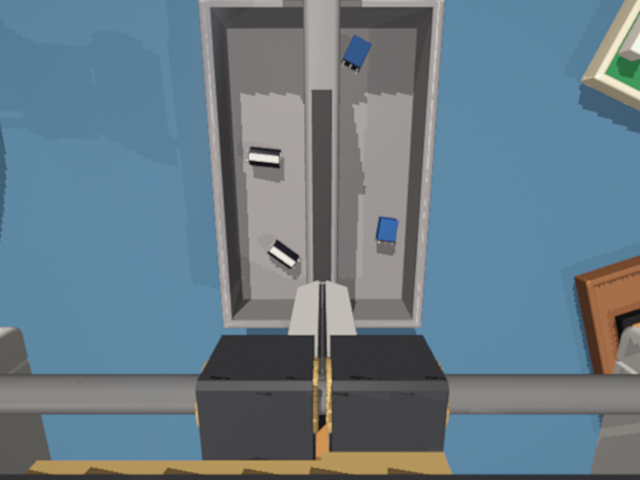

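Run:
```python
from h import *
p,d=eyes.snapshot('scene'); X=cloud('scene',d)
for v in range(212,236,2): print(v,[tuple((X[v,u]*1000).round().astype(int).tolist()) if d[v,u]>0 else 0 for u in (322,325,328)])
p,d=eyes.snapshot('top'); P=cloud('top',d).reshape(-1,3)
o=monitor.get_obs(); print(o['tool_pos'],np.round(o['joint_pos'],3))
```

```text
212 [(552, 65, 272), (548, 70, 271), (554, 80, 279)]
214 [(549, 63, 263), (547, 69, 264), (549, 78, 269)]
216 [(552, 65, 260), (550, 71, 261), (548, 77, 262)]
218 [(485, 30, 190), (489, 40, 197), (546, 77, 255)]
220 [(486, 30, 185), (482, 37, 184), (486, 46, 191)]
222 [(488, 31, 180), (484, 38, 180), (482, 44, 181)]
224 [(486, 31, 172), (487, 39, 176), (485, 46, 178)]
226 [(486, 30, 166), (489, 40, 172), (485, 46, 171)]
228 [(330, -51, 4), (323, -45, 1), (313, -40, -4)]
230 [(471, 23, 138), (331, -41, 2), (326, -34, 1)]
232 [(476, 25, 136), (474, 32, 137), (470, 39, 137)]
234 [(483, 29, 137), (478, 35, 135), (478, 43, 138)]
[0.47716348 0.03251156 0.12523075] [ 0.383  0.264 -0.588  2.005  0.182  0.924 -0.09 ]
```

```bash
python3 -m crank '[[50,[0,0,0],0],[50,[0,0,0],0],[50,[0,0,0],0],[50,[0,0,0],0]]'
python3 - <<'E'
from h import *
p,d=eyes.snapshot('scene'); X=cloud('scene',d)
o=monitor.get_obs(); print(o['tool_pos'],o['opening'])
P=X.reshape(-1,3); M=Ro.from_rotvec(o['ee_rot']).as_matrix(); L=(P-o['tool_pos'])@M
k=(abs(L[:,0])<.015)&(abs(L[:,1])<.07)&(L[:,2]<0.005)&(L[:,2]>-.1)
for a in np.arange(-.1,.005,.005):
  q=L[k&(L[:,2]>=a)&(L[:,2]<a+.005)]; print(round(a,3),len(q),(q[:,1].min().round(3),q[:,1].max().round(3)) if len(q) else '')
cv2.imwrite('pics/s3.png',cv2.resize(p[180:270,280:400],(800,600))[:,:,::-1])
E
```

```text
t: 5.5
tool_pos: [0.4771, 0.0326, 0.1251]
ee_rot: [-1.977, -2.442, 0.0]
force: [0.5, 0.9, 0.1]
opening: 0.037
grasp_force: 0.0
[0.47709195 0.03259171 0.12509392] 0.04116898712177868
-0.1 0 
-0.095 0 
-0.09 2 (np.float64(0.031), np.float64(0.032))
-0.085 10 (np.float64(0.027), np.float64(0.03))
-0.08 12 (np.float64(0.025), np.float64(0.032))
-0.075 17 (np.float64(-0.028), np.float64(0.031))
-0.07 14 (np.float64(-0.023), np.float64(0.032))
-0.065 18 (np.float64(-0.032), np.float64(0.033))
-0.06 16 (np.float64(-0.03), np.float64(0.032))
-0.055 13 (np.float64(-0.027), np.float64(0.031))
-0.05 18 (np.float64(-0.029), np.float64(0.032))
-0.045 14 (np.float64(-0.03), np.float64(0.032))
-0.04 10 (np.float64(-0.023), np.float64(0.026))
-0.035 5 (np.float64(-0.034), np.float64(0.023))
-0.03 1 (np.float64(-0.024), np.float64(-0.024))
-0.025 0 
-0.02 2 (np.float64(-0.002), np.float64(0.006))
-0.015 31 (np.float64(-0.01), np.float64(0.014))
-0.01 27 (np.float64(-0.01), np.float64(0.011))
-0.005 20 (np.float64(0.002), np.float64(0.011))
0.0 14 (np.float64(0.004), np.float64(0.01))
```

View pics/s3.png

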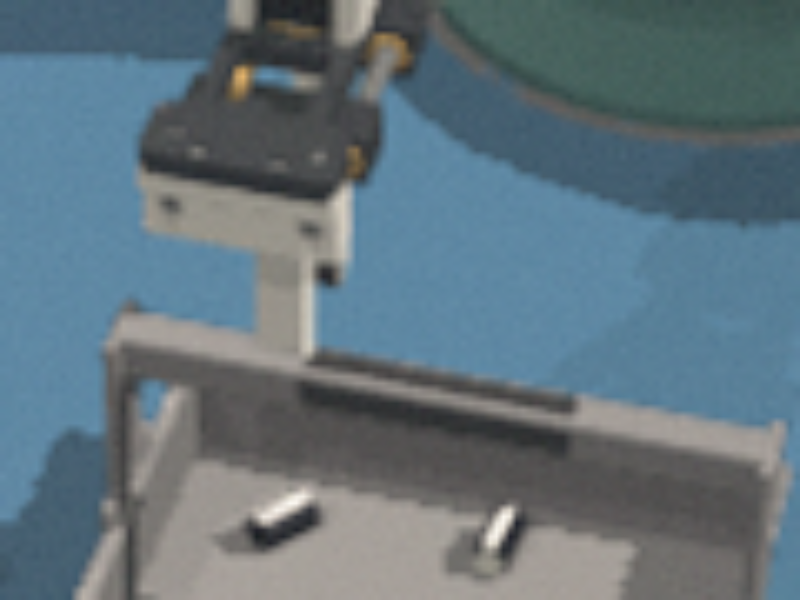

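The scene depth puts the real fingertips about 37 mm above the reported TCP, since the fingers closed above the bar with the tip at z≈0.164. The tote hasn't moved. I go 55 mm lower and grip again, waiting for contact before any lift.

```bash
python3 -m crank '[[50,[0,0,2],0],[50,[0,0,2],0],[50,[0,0,1.5],0],[0,[0,0,0],0],[0,[0,0,0],0],[0,[0,0,0],0],[0,[0,0,0],0]]' 5
python3 - <<'E'
from h import *
o=monitor.get_obs(); print(o['t'],o['opening'],o['grasp_force'],o['force'])
p,d=eyes.snapshot('scene'); cv2.imwrite('pics/s4.png',cv2.resize(p[180:330,260:460],(800,600))[:,:,::-1])
E
```

```text
t: 6.42
tool_pos: [0.4775, 0.0326, 0.0707]
ee_rot: [1.976, 2.441, 0.001]
force: [-1.7, 1.0, 6.0]
opening: 0.0177
grasp_force: 5.0
6.425 0.017695967949555712 5.000090003013611 [-1.7154022   0.98090027  6.03999927]
```

```bash
python3 -m crank '[[0,[0.3,0,-0.4],0],[0,[0.5,0,-0.6],0],[0,[0.6,0,-0.7],0],[0,[0.7,0,-0.7],0],[0,[0.7,0,-0.7],0],[0,[0.7,0,-0.7],0],[0,[0.7,0,-0.6],0],[0,[0.7,0,-0.6],0],[0,[0.5,0,-0.4],0]]'
cat >> h.py <<'E'
def tilt(name=None):
    p,d=eyes.snapshot('scene'); o=monitor.get_obs()
    if name: cv2.imwrite(name,cv2.resize(p[160:340,240:480],(800,600))[:,:,::-1])
    P=cloud('scene',d).reshape(-1,3); M=Ro.from_rotvec(o['ee_rot']).as_matrix(); L=(P-o['tool_pos'])@M
    # far wall's outside: gray points, plane at about y=+.08 in tool axes
    k=(abs(L[:,1]-.08)<.014)&(abs(L[:,0])<.3)&(L[:,2]>-.1)&(L[:,2]<o['tool_pos'][2]+.0-.004)
    C=p.reshape(-1,3).astype(int); k&=(C.max(1)-C.min(1)<28)
    q=L[k][:,[0,2]].astype(np.float32); rc=cv2.minAreaRect(q); b=cv2.boxPoints(rc)
    z=o['tool_pos'][2]-b[:,1]
    print('t',o['t'],'grip',o['opening'],o['grasp_force'],'wall n',k.sum(),'size',rc[1],'angle',rc[2]); print('box x,z(world)',np.c_[b[:,0],z].round(3).tolist())
    for l in ['relay_a_center','cap_a_center']: print(l,[(np.round(x['pixel']).tolist(),round(x['score'],2)) for x in eyes.tip_of('scene',l)][:3])
E
python3 -c "
from h import *; tilt('pics/s5.png')"
```

```text
t: 7.6
tool_pos: [0.4658, 0.0859, 0.1245]
ee_rot: [-1.976, -2.442, -0.0]
force: [0.7, -0.3, -3.1]
opening: 0.0179
grasp_force: 5.0
t 7.65 grip 0.018260827173929267 5.00074066221714 wall n 1597 size (0.12886936962604523, 0.5629587769508362) angle 89.63239288330078
box x,z(world) [[-0.298, 0.132], [0.265, 0.136], [0.266, 0.007], [-0.297, 0.004]]
relay_a_center []
cap_a_center [([298.0, 263.0], 0.4)]
```

View pics/s5.png

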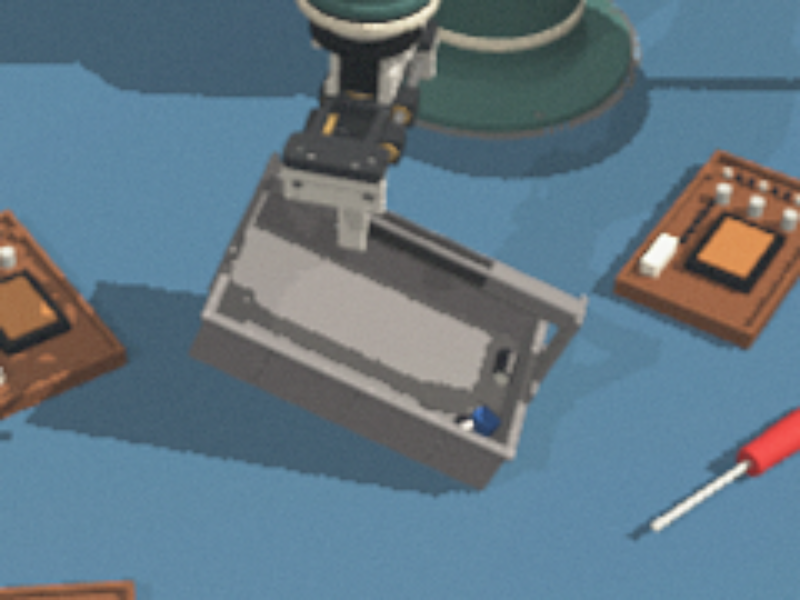

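```bash
python3 - <<'E'
s=open('h.py').read()
a=s.index("    k=(abs(L[:,1]-.08)"); b=s.index("    for l in ['relay_a")
s=s[:a]+'''    C=p.reshape(-1,3).astype(int); k=(abs(L[:,1]-.08)<.012)&(L[:,0]>-.13)&(L[:,0]<.25)&(P[:,2]>.012)&(P[:,2]<o['tool_pos'][2]+.03)&(C.max(1)-C.min(1)<28)
    m=cv2.morphologyEx(k.reshape(480,640).astype(np.uint8),cv2.MORPH_OPEN,np.ones((3,3))); k=m.ravel()>0
    q=np.c_[L[k,0],P[k,2]].astype(np.float32); rc=cv2.minAreaRect(q)
    print('t',o['t'],'grip',o['opening'],o['grasp_force'],'force',np.round(o['force'],1),'n',k.sum(),rc); print('corners x_tool,z_world',cv2.boxPoints(rc).round(3).tolist())
'''+s[b:]
open('h.py','w').write(s)
E
python3 -m crank '[[0,[0.3,0,-0.5],0],[0,[0.3,0,-0.8],0],[0,[0,0,-0.8],0],[0,[0,0,-0.8],0],[0,[0,0,-0.8],0],[0,[0,0,-0.4],0],[0,[0,0,0],0]]'
python3 -c "
from h import *; tilt()"
```

```text
t: 8.62
tool_pos: [0.4647, 0.0912, 0.1654]
ee_rot: [1.977, 2.441, 0.0]
force: [-0.7, -0.5, -3.0]
opening: 0.0181
grasp_force: 5.0
t 8.675 grip 0.01792773085563111 4.999823346734047 force [ 0.2  0.4 -3.6] n 1563 ((-0.010391764342784882, 0.10688591003417969), (0.05980640649795532, 0.24652639031410217), 56.62272644042969)
corners x_tool,z_world [[-0.12999999523162842, 0.15000000596046448], [0.07599999755620956, 0.014000000432133675], [0.10899999737739563, 0.06400000303983688], [-0.09700000286102295, 0.20000000298023224]]
relay_a_center []
cap_a_center [([196.0, 218.0], 0.31)]
```

Tilted at about 33°, hanging free. Locking the grip at 50 N and raising.

```bash
python3 -m crank '[[0,[0,0,0],0],[0,[0,0,0],0],[0,[0,0,-0.6],0],[0,[0,0,-1.2],0],[0,[0,0,-1.5],0],[0,[0,0,-1.5],0],[0,[0,0,-1.5],0],[0,[0,0,-1],0],[0,[0,0,-0.5],0]]' 50
python3 - <<'E'
from h import *
tilt('pics/s6.png')
p,d=eyes.snapshot('wrist'); cv2.imwrite('pics/w6.png',p[:,:,::-1])
for n in ['wrist']:
  for l in ['relay_a_center','cap_a_center']: print(l,[(np.round(x['pixel']).tolist(),round(x['score'],2)) for x in eyes.tip_of(n,l)][:3])
E
```

```text
t: 9.9
tool_pos: [0.4647, 0.0912, 0.2437]
ee_rot: [1.977, 2.441, 0.0]
force: [0.3, 0.4, -3.2]
opening: 0.0179
grasp_force: 50.0
t 9.95 grip 0.017703623903185858 49.99884009361267 force [-0.5  0.5 -2.5] n 1748 ((-0.00912068784236908, 0.18613950908184052), (0.05725470185279846, 0.24562731385231018), 57.11164474487305)
corners x_tool,z_world [[-0.12800000607967377, 0.2290000021457672], [0.07800000160932541, 0.0949999988079071], [0.10999999940395355, 0.14300000667572021], [-0.09700000286102295, 0.2770000100135803]]
relay_a_center []
cap_a_center [([368.0, 196.0], 0.16)]
relay_a_center [([392.0, 165.0], 0.68)]
cap_a_center [([391.0, 154.0], 0.84), ([602.0, 91.0], 0.51)]
```

View pics/s6.png

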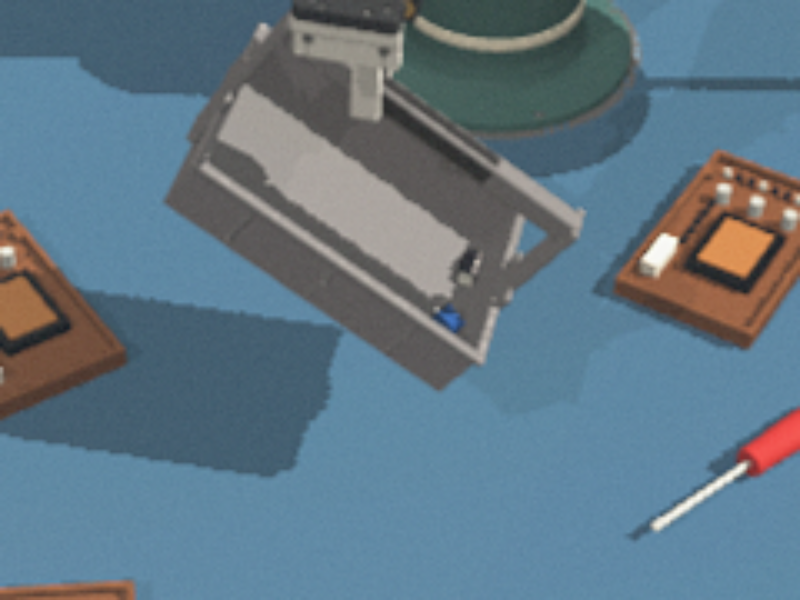

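```bash
cat >> h.py <<'E'
def parts(cam,th,c0):
    # c0: far-wall outer bottom-left corner (tool x, world z); positions from inner bottom corner, tote axes, mm
    m=eyes.camera_model(cam); o=monitor.get_obs(); p,d=eyes.snapshot(cam); P=cloud(cam,d,m)
    M=Ro.from_rotvec(o['ee_rot']).as_matrix(); X,Y=M[:,0],M[:,1]; U=np.array([0,0,1.]); t=np.radians(th)
    ty=X*np.cos(t)-U*np.sin(t); tz=U*np.cos(t)+X*np.sin(t)
    tcp=np.array(o['tool_pos']); C=tcp+X*c0[0]+Y*.08+U*(c0[1]-tcp[2])-Y*.004-ty*.004+tz*.004
    T=(P-C)@np.array([Y,ty,tz]).T*1000
    for l in ['relay_a_center','cap_a_center']:
        for x in eyes.regions_of(cam,l):
            q=T[x['mask']&(d>0)]
            if len(q): print(cam,l,np.round(x['pixel']).tolist(),round(x['score'],2),len(q),'tote xyz from corner',np.median(q,0).round())
    hsv=cv2.cvtColor(p,cv2.COLOR_RGB2HSV); inb=(T[...,0]<3)&(T[...,0]>-155)&(T[...,1]<3)&(T[...,1]>-235)&(T[...,2]>3)&(T[...,2]<30)
    for nm,k in [('blue',(hsv[...,1]>120)&(hsv[...,0]>95)&(hsv[...,0]<130)),('black',hsv[...,2]<45)]:
        n,lab,st,ce=cv2.connectedComponentsWithStats((k&inb).astype(np.uint8))
        for i in range(1,n):
            if st[i,4]>8: print(cam,nm,st[i,4],ce[i].round(),np.median(T[lab==i],0).round())
E
python3 -m crank '[[0,[0,1.2,0],0],[0,[0,2.4,0],0],[0,[0,3.6,0],0],[0,[0,4.2,0],0],[0,[0,0.5,0],0],[0,[0,-2.4,0],0],[0,[0,-2.4,0],0],[0,[0,-1.8,0],0],[0,[0,-1.2,0],0],[0,[0,-0.6,0],0]]' 60
python3 - <<'E'
from h import *
tilt()
for c in ['wrist','top','scene']: parts(c,33.,(.078,.095))
E
```

```text
t: 11.45
tool_pos: [0.4986, 0.0984, 0.2432]
ee_rot: [1.977, 2.442, -0.0]
force: [-0.3, 0.6, -3.3]
opening: 0.0177
grasp_force: 60.0
t 11.5 grip 0.017470481296411083 59.998719692230225 force [ 0.8  0.5 -2.4] n 1795 ((-0.009598024189472198, 0.1831943690776825), (0.05765753984451294, 0.24897997081279755), 56.738128662109375)
corners x_tool,z_world [[-0.12999999523162842, 0.22699999809265137], [0.07900000363588333, 0.09099999815225601], [0.10999999940395355, 0.13899999856948853], [-0.09799999743700027, 0.2759999930858612]]
relay_a_center []
cap_a_center []
wrist relay_a_center [394.0, 167.0] 0.79 568 tote xyz from corner [-12. -29.  13.]
wrist cap_a_center [390.0, 154.0] 0.9 424 tote xyz from corner [-16. -12.  13.]
wrist blue 367 [369. 150.] [-35. -11.  14.]
wrist blue 502 [397. 166.] [-11. -28.  13.]
wrist black 94 [393. 145.] [-14.  -7.  14.]
wrist black 56 [387. 154.] [-21. -15.  12.]
wrist black 52 [368. 163.] [-35. -21.   7.]
scene blue 16 [372. 268.] [-39. -14.  17.]
```

```bash
cat >> h.py <<'E'
def bumps(cam,th,c0):
    m=eyes.camera_model(cam); o=monitor.get_obs(); p,d=eyes.snapshot(cam); P=cloud(cam,d,m)
    M=Ro.from_rotvec(o['ee_rot']).as_matrix(); X,Y=M[:,0],M[:,1]; U=np.array([0,0,1.]); t=np.radians(th)
    ty=X*np.cos(t)-U*np.sin(t); tz=U*np.cos(t)+X*np.sin(t); tcp=np.array(o['tool_pos']); C=tcp+X*c0[0]+Y*.076+U*(c0[1]-tcp[2])-ty*.004+tz*.004
    T=(P-C)@np.array([Y,ty,tz]).T*1000
    k=(T[...,0]<4)&(T[...,0]>-156)&(T[...,1]<4)&(T[...,1]>-236)&(T[...,2]>-12)&(T[...,2]<40)
    H=np.full((24,16),-9.);q=T[k]
    for x,y,z in q:
        i,j=int((4-y)//10),int((4-x)//10); H[i,j]=max(H[i,j],z)
    print(cam,'rows y 0,-10.. cols x 0,-10..'); print('\n'.join(' '.join('%3d'%v if v>-9 else '  .' for v in r_) for r_ in H[:13]))
    return p,T
E
python3 - <<'E'
from h import *
for c in ['wrist','top','scene']:
    p,T=bumps(c,33.,(.079,.091))
    if c=='wrist': cv2.imwrite('pics/w7.png',cv2.resize(p[80:260,220:460],(800,600),interpolation=cv2.INTER_CUBIC)[:,:,::-1])
E
```

```text
wrist rows y 0,-10.. cols x 0,-10..
 39  39  39  39  39  39  39   .   .  39  39  39  39  39  39  39
 39  18  18  18  17   2   2   .   .  18   2   3   2   3   2  39
 39  17  17  17  17   3   2   .   .  16   2   3   2   3   2  39
 39  18  17  14  14   2   2   .   .   2   2   2   2   2   2  39
 39  17  16   2   2   2   2   .   .   3   3   3   2   2   2  39
 39   2   2   2   2   2   2   .   .   2   2   2   3   2   2  39
 39   2   2   2   2   2   3   .   .   2   2   2   3   2   2  39
 39   2   2   2   3   2   3   .   .   2   2   2   2   3   2  39
 39   2   2   2   2   2   2   .   .   2   3   2   2   2   2  39
 39   2   2   2   2   2   2   .   .   2   2   2   3   2   2  39
 39   2   2   2   2   2   2   .   .   2   2   2   3   3   3  39
 39   2   2   2   2   2   2   .   .   2   2   2   2   2   2  39
 39   2   2   2   2   2   2   .   .   2   2   2   2   2   2  39
top rows y 0,-10.. cols x 0,-10..
  .   .   .   .   .   .   .   .   .   .   .   .   .   .   .   .
  .   .   .   .   .   .   .   .   .   .   .   .   .   .   .   .
  .   .   .   .   .   .   .   .   .   .   .   .   .   .   .   .
  .   
[... 801 characters left out ...]
   .   .  22  22  11   7  20  21  19  17   7   8   6  12  39
 39   .   .   .   .   5   7   9   7   7   7   8   6  10   7  38
 39   .   .   .   .   7   8   9   7   7   7   6   7   4   8  39
 39   .   .   .   .   7   7   6   6   6   7   5   8   6   6  39
 39   .   .   .   .   7   8   8   8   7   6   6   6   9   8  37
 39   .   .   .   .   8   6   9   7   7   6  11   9   6   7  39
 39   .   .   .   .   7   9   7   8   6   9   7   8   8   7  39
 38   .   .   .   .   9   6   8   6   7   9   8   6   7   7  38
 39   .   .   .   .   6   7   5   5   8   8   5   6   9   7  39
 39   .   .   .   .   5   6   7   7   7   7   8   9   9   8  39
 39   .   .   .   .   6   6   7   7   8   6   8   6   8   9  37
```

View pics/w7.png

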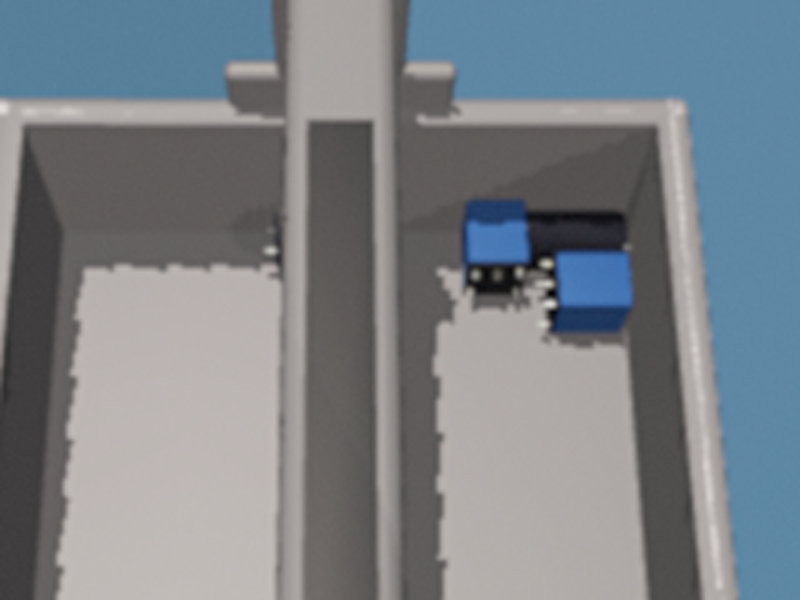

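The wrist crop shows both relays and one cap in the far-left corner (490,240), (595,290), (575,235). The second cap is at the left wall under the bar (275,245), roughly 80 mm from the corner, which is marginal. The tilt held at 33°, so I jerk a bit harder.

```bash
python3 -m crank '[[0,[0,1.4,0],0],[0,[0,2.8,0],0],[0,[0,4.2,0],0],[0,[0,5.4,0],0],[0,[0,-3.6,0],0],[0,[0,-3.6,0],0],[0,[0,-2.8,0],0],[0,[0,-2,0],0],[0,[0,-1.2,0],0],[0,[0,-0.6,0],0]]'
python3 - <<'E'
from h import *
tilt()
for c in ['wrist','scene']: bumps(c,33.,(.079,.091))
parts('wrist',33.,(.079,.091))
E
```

```text
t: 13.45
tool_pos: [0.499, 0.0985, 0.2432]
ee_rot: [1.977, 2.442, 0.0]
force: [0.6, 0.7, -3.5]
opening: 0.0176
grasp_force: 60.0
t 13.5 grip 0.017865415367097695 59.998451471328735 force [ 0.2 -0.  -2.7] n 1805 ((-0.01036108285188675, 0.1846701204776764), (0.057034268975257874, 0.24601171910762787), 56.91168212890625)
corners x_tool,z_world [[-0.1289999932050705, 0.2280000001192093], [0.07699999958276749, 0.09399999678134918], [0.1080000028014183, 0.14100000262260437], [-0.09799999743700027, 0.2759999930858612]]
relay_a_center []
cap_a_center []
wrist rows y 0,-10.. cols x 0,-10..
 39  39  39  39  39  39  39   .   .  39  39  39  39  39  39  39
 39  18  18  18  18  19  18   .   .   1   2   2   2   2   2  39
 39  18  17  18  17  17  17   .   .   2   2   2   2   2   3  39
 39  18  17  14  15   2   2   .   .   2   2   2   2   3   2  39
 39  17  16   2   3   2   2   .   .   2   2   2   2   2   2  39
 39   2   2   2   2   2   2   .   .   2   3   2   3   2   2  39
 39   2   2   2   2   2   2   .   .   2   2   2   2   2   2  39
 39   2   2   3   2   2   2   .   .   2   2   2   2   2   2  39

[... 997 characters left out ...]
39   .   .   .   .   5   5   8   7   8   5   6   6   7   7  39
 37   .   .   .   .   8   7   7   8   6   6   6   6   7   7  39
 39   .   .   .   .   8   9   8   6   6   8   7   9   5   8  39
wrist relay_a_center [393.0, 166.0] 0.78 590 tote xyz from corner [-15. -31.  16.]
wrist cap_a_center [391.0, 152.0] 0.65 427 tote xyz from corner [-16. -14.  16.]
wrist cap_a_center [349.0, 151.0] 0.18 359 tote xyz from corner [-52. -16.  16.]
wrist blue 342 [368. 150.] [-36. -15.  17.]
wrist blue 509 [394. 166.] [-13. -31.  16.]
wrist black 94 [392. 145.] [-14. -10.  16.]
wrist black 181 [347. 155.] [-54. -19.  14.]
wrist black 50 [388. 154.] [-19. -17.  15.]
wrist black 76 [367. 164.] [-36. -24.   8.]
```

All four parts are within about 60 mm of the far-left corner. The tilt is 33° and the lowest corner is about 95 mm up. Settle, then hand in.

```bash
python3 -m crank '[[0,[0,0,0],0],[0,[0,0,0],0],[0,[0,0,0],0],[0,[0,0,0],0]]' && python3 -c "
from bench import r; print(r.job_done())"
```

```text
t: 14.35
tool_pos: [0.4989, 0.0985, 0.2432]
ee_rot: [-1.977, -2.442, -0.0]
force: [-0.0, 0.1, -3.2]
opening: 0.0177
grasp_force: 60.0
the job is handed in; nothing more can be done
None
```

Job handed in at 14.35 s with no verdict returned: the tote is held still by its handle at about 33° tilt, its lowest corner about 95 mm up, and all four parts measured within about 60 mm of the far-left corner nearest the green board.

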